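Find the full button box by feel and slide it into the stock bay

ROBOT

A 7-joint arm with a two-finger parallel gripper is mounted at the origin on the work surface. World frame = base frame: x ahead of the robot, y to its left, z up, the work surface at z = 0. Lengths are in mm, angles in rad, forces in N, time in s.
With the tool pointing down it reaches from about 350 to 900 mm from the base axis. Payload 8.1 kg.
Tool frame: the origin (TCP) lies at the very end of the fingers, on their centre line; the grasp point (between the pads) lies 19 mm behind it (bot.pinch_z is the distance from the TCP to the grasp point, in mm); z points along the fingers, y is the direction in which the jaws open and shut (so a half turn about z gives the same grasp; the last joint's range is limited). The gripper opens to 92 mm and grips with 3 to 60 N. Pads are 19 mm wide; open, the fingers measure 130 mm over their backs; the gripper's body (75 mm by 190 mm) begins 47 mm behind the grasp point.
Start: joints at [1.015, 0.434, 0.025, 1.573, -0.012, 1.134, -0.075], TCP at [273.408, -562.041, 226.742] pointing down, gripper open.
Joint ranges: [-2.62, 2.62], [-0.44, 2.09], [-1.27, 1.32], [0.08, 2.57], [-1.32, 4.46], [0.12, 2], [-2.74, 2.74]. Speed limits (rad/s): [2.22, 2.22, 3.01, 3.01, 3.14, 3.14, 3.14].

INTERFACE

Orientations are given as a rotation vector (axis times angle).
In Python, from station import bot gives the robot as it stands.
- The arm moves only by the tool send_rows, never from a script. Its argument "rows" is a list that holds one entry, the list of rows, each a list of 5 numbers: the opening, from 0 (shut) to 1 (fully open), then the shift along the tool's x, y, z normalised to -1 to 1, where 1 is 50 cm, then the turn about the tool's z normalised to -1 to 1, where 1 is 180 degrees. In form: [[[claw, dx, dy, dz, spin], ...]]. A call has exactly 5 rows; each row is the pose to reach, as a shift and turn from the pose commanded when the call began, along the tool's axes at that moment, turning the shorter way round; what a row does not reach only later rows make up. A row lasts 1/10 s, in which the tool goes at most 50 mm and 8.59 degrees, less where a joint would pass 70% of its speed; a pose out of reach is approached as far as the arm can. A call with a number of a shift or a turn outside -1 to 1 is refused whole. A call with a gripper value outside its range is refused whole. The fingers move at their own pace and stop on an object; "squeeze" is the grip in N (left out, the last holds). Time passes only in rows, so rows that repeat a pose let the fingers close, or fill a call up. It gives the time, the measured TCP pose, the force and the opening at its end, in the units of the state.
- bot.read_state(): the state, without advancing time (a new reading comes with each control period).
- bot.camera(name): name is "side" or "top" or "wrist"; returns (picture, depth): 420x560x3 uint8, red, green, blue; 420x560 float32, mm along the optical axis (not along the pixel's ray), 0 where there is no reading.
- bot.calibration(name): a dict with "intrinsics" (3x3 intrinsics, pixels), "rvec" (rotation vector, rad) and "tvec" (3), from world to camera coordinates, as OpenCV has them. Camera axes: x right, y down, z forward; pixel columns grow to the right and rows downward; lengths in mm; the calibration is good to about 2 mm. A picture is of the moment at which its call begins: read the wrist's pose just before it. calibration takes no time and is no camera call; for the wrist camera it gives the pose at the moment of the call.
- bot.sign_off(): hands the job in, once; it reports no verdict.
The state is a dict: "clock": time; "joint_positions": joint angles; "dq": joint speeds; "joint_efforts": joint torques, N m; "eef_pos": TCP position; "eef_rot": TCP orientation; "force": force on the tool from outside, world axes, zero at the start; "wrist_torque": the same for the moment, N m; "width": opening from 0.0 (shut) to 1.0 (fully open).
Only numpy, scipy, OpenCV 4.12 (cv2) and the standard library are available. Lean on these libraries where they do the work, as an engineer would, in place of code of your own. Each camera call takes 0.05 s, during which the arm holds its last target. There are 200 camera calls.

TASK

Of the three identical closed button boxes one is full and two are nearly empty: lift the handle end of a box a little to feel its weight, keeping its far end on the bench and never picking a box up or tipping it steeply. Slide the full box gently along the bench, handle end last, into the green bay until it is home against the stop and let go; leave the two light boxes standing where they are and disturb nothing else.

Things in the scene. Friction and masses are not known exactly. Their poses are not given: they have to be found in the camera images.
- box_a_centre (a point): Centre of box_a, one of three outwardly identical closed grey plastic stock boxes with white lids, 130 x 80 x 55 mm (along its x, y, z), half-way up (27.5 mm above its underside). Its x axis points lengthwise from the handle end to the other (far) end, z up. Full box about 0.7 to 0.95 kg, nearly empty ones about 0.17 to 0.28 kg; the contents sit in the middle of the box and do not move about. Slick plastic: it slides on the bench with a friction of about 0.3.
- box_a_bar (a point): Middle of the round steel handle bar of box_a: a 12 mm thick bar lying across the box (along its y), 91 mm above the box's underside (36 mm above the lid), 45 mm from the box's centre towards the handle end; 58 mm of it is free between its two posts. Pinched across (fingers along the box's length) it can turn between the fingers as the box tips (smooth, friction about 0.3); a gentle grip lets it turn, a hard one may hold a light box level.
- box_a_foot (a point): Middle of the lower edge of the far end of box_a, 65 mm from the box's centre and opposite the handle end: the edge that it tips on, at bench height (0) when it stands.
- box_b_centre (a point): Centre of box_b, one of three outwardly identical closed grey plastic stock boxes with white lids, 130 x 80 x 55 mm (along its x, y, z), half-way up (27.5 mm above its underside). Its x axis points lengthwise from the handle end to the other (far) end, z up. Full box about 0.7 to 0.95 kg, nearly empty ones about 0.17 to 0.28 kg; the contents sit in the middle of the box and do not move about. Slick plastic: it slides on the bench with a friction of about 0.3.
- box_b_bar (a point): Middle of the round steel handle bar of box_b: a 12 mm thick bar lying across the box (along its y), 91 mm above the box's underside (36 mm above the lid), 45 mm from the box's centre towards the handle end; 58 mm of it is free between its two posts. Pinched across (fingers along the box's length) it can turn between the fingers as the box tips (smooth, friction about 0.3); a gentle grip lets it turn, a hard one may hold a light box level.
- box_b_foot (a point): Middle of the lower edge of the far end of box_b, 65 mm from the box's centre and opposite the handle end: the edge that it tips on, at bench height (0) when it stands.
- box_c_centre (a point): Centre of box_c, one of three outwardly identical closed grey plastic stock boxes with white lids, 130 x 80 x 55 mm (along its x, y, z), half-way up (27.5 mm above its underside). Its x axis points lengthwise from the handle end to the other (far) end, z up. Full box about 0.7 to 0.95 kg, nearly empty ones about 0.17 to 0.28 kg; the contents sit in the middle of the box and do not move about. Slick plastic: it slides on the bench with a friction of about 0.3.
- box_c_bar (a point): Middle of the round steel handle bar of box_c: a 12 mm thick bar lying across the box (along its y), 91 mm above the box's underside (36 mm above the lid), 45 mm from the box's centre towards the handle end; 58 mm of it is free between its two posts. Pinched across (fingers along the box's length) it can turn between the fingers as the box tips (smooth, friction about 0.3); a gentle grip lets it turn, a hard one may hold a light box level.
- box_c_foot (a point): Middle of the lower edge of the far end of box_c, 65 mm from the box's centre and opposite the handle end: the edge that it tips on, at bench height (0) when it stands.
- bay: Green stock bay fixed to the bench: two parallel rails 30 mm high and 12 mm thick, 92 mm apart inside, with flared mouth, and a stop block 40 mm high across the far end; no floor of its own. Origin on the bench where the centre of a fully seated box lies (mid-way between the rails, 65 mm short of the stop's face); its x axis points from the mouth to the stop, z up. The rails begin 30 mm before the origin, the flares 62 mm before it.
- spool_blue: Bystander: blue thread spool, 30 mm across, 50 mm tall, loose on the bench. Origin: centre of its underside.
- spool_red: Bystander: red thread spool, 30 mm across, 50 mm tall, loose on the bench. Origin: centre of its underside.
- spool_yellow: Bystander: yellow thread spool, 30 mm across, 50 mm tall, loose on the bench. Origin: centre of its underside.
- button_jar: Bystander: amber glass jar, 52 mm across, 70 mm tall, loose on the bench. Origin: centre of its underside.
- tape_case: Bystander: orange round tape-measure case, 52 mm across, 20 mm tall, loose on the bench. Origin: centre of its underside.
- pin_tin: Bystander: blue flat pin tin, 42 x 42 x 22 mm, loose on the bench. Origin: centre of its underside.

How it is judged:
By the outcome, as a careful person would: the job done as asked, in the order asked, and still so for the second after the job is handed in, with the robot touching nothing.
It also fails if it takes over 72 s, if anything falls off the work surface, if the arm or the gripper's body presses on something with over 40 N, if the wrist force passes 120 N, or if a joint passes its speed limit or range.

## Working session

There is one attempt and no reset: what is moved stays moved. The work goes in short steps, Python scripts to look and compute and a tool call to move; the robot and the scene stay as the last step left them, time stands still between calls to the robot, and variables do not carry over. Pictures are saved under pics/ and viewed, about 8 in all and at most 12, crops included, and the job is handed in when it is done.

Besides the shell and the picture viewer there is one more tool, called after "Call:" as a command line: name --argument value ..., lists and objects as JSON in quotes. send_rows: Moves the arm, as the interface text tells. Scaled input: -1 to 1 covers 50 cm each way for a shift and 180 degrees each way for a turn. Its arguments: {"type":"object","properties":{"rows":{"type":"array","items":{"type":"array","items":{"type":"array","items":{"type":"number"}}}},"squeeze":{"type":"number"}},"required":["rows"]}

```bash
mkdir -p pics; ls
python3 - <<'E'
from station import bot
import cv2,numpy as np
s=bot.read_state();print({k:np.round(v,3) for k,v in s.items()},bot.pinch_z)
for n in("top","side"):
    im,d=bot.camera(n);c=bot.calibration(n)
    cv2.imwrite(f"pics/{n}0.png",im[:,:,::-1]);np.save(f"pics/{n}0d.npy",d);np.save(f"pics/{n}0i.npy",im)
    print(n,np.round(c["intrinsics"],1).tolist(),np.round(c["rvec"],4),np.round(c["tvec"],1))
E
```

```text
pics
{'clock': np.float64(0.0), 'joint_positions': array([ 1.015,  0.435,  0.025,  1.574, -0.012,  1.134, -0.075]), 'dq': array([ 0.001, -0.002,  0.002, -0.001,  0.001, -0.001, -0.001]), 'joint_efforts': array([ 1.0000e-03, -6.6784e+01,  9.8500e-01, -3.1445e+01, -6.1000e-02,
        4.3000e-02,  0.0000e+00]), 'eef_pos': array([ 273.15 , -561.577,  225.947]), 'eef_rot': array([-3.06e+00, -7.05e-01,  1.00e-03]), 'force': array([ 0.044, -0.432, -0.184]), 'wrist_torque': array([ 0.002,  0.039, -0.001]), 'width': np.float64(1.001)} 18.8
top [[518.4, 0.0, 277.0], [0.0, 518.4, 207.6], [0.0, 0.0, 1.0]] [ 2.1032 -2.1176  0.2291] [2.0000e-01 6.8120e+02 1.1215e+03]
side [[406.6, 0.0, 274.9], [0.0, 406.6, 205.4], [0.0, 0.0, 1.0]] [ 0.3499 -2.8     1.1961] [644.4 169.9 755.9]
```

View pics/top0.png

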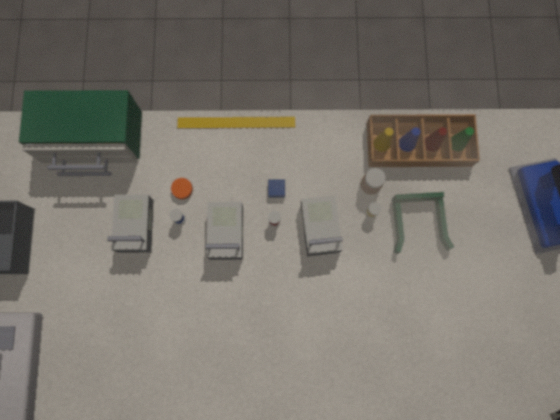

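The picture shows three boxes at about (130,218), (224,228) and (322,222), handles towards the bottom. The bay is at about (420,215) with its mouth downwards. Next I measure them from depth.

```bash
cat > h.py <<'E'
from station import bot
import cv2,numpy as np
def cloud(n,d,c=None):
    c=c or bot.calibration(n);K=c["intrinsics"];R=cv2.Rodrigues(np.array(c["rvec"]))[0]
    v,u=np.indices(d.shape);P=np.stack([(u-K[0,2])/K[0,0]*d,(v-K[1,2])/K[1,1]*d,d],-1)
    W=(P-np.array(c["tvec"]).ravel())@R
    W[d<=0]=np.nan
    return W
def proj(n,p):
    c=bot.calibration(n);return cv2.projectPoints(np.float64(p).reshape(-1,3),np.array(c["rvec"]),np.array(c["tvec"]),np.array(c["intrinsics"]),None)[0].reshape(-1,2)
E
python3 - <<'E'
from h import *
d=np.load("pics/top0d.npy");W=cloud("top",d);z=W[...,2]
print("bench z",np.nanmedian(z[300:400,100:500]))
def blobs(lo,hi,amin,tag):
    m=((z>lo)&(z<hi)).astype(np.uint8);m[:,:75]=0;m[:180]*=(tag!="lid");m[290:]=0
    k,l,st,_=cv2.connectedComponentsWithStats(m)
    for i in range(1,k):
        if st[i,4]<amin: continue
        P=W[l==i];r=cv2.minAreaRect(np.float32(P[:,:2]))
        print(tag,st[i].tolist(),"c",np.round(r[0],1),"s",np.round(r[1],1),"ang",round(r[2],1),"z",np.round(np.median(P[:,2]),1))
blobs(45,66,60,"lid");blobs(80,110,15,"bar");blobs(14,46,30,"low");blobs(62,80,20,"jar")
m=(z>20)&(z<50)&(np.indices(z.shape)[1]>385)&(np.indices(z.shape)[1]<460)&(np.indices(z.shape)[0]>185)&(np.indices(z.shape)[0]<260)
H=np.clip(z*2.2,0,255);H=np.nan_to_num(H).astype(np.uint8)[160:270,90:470]
im=cv2.imread("pics/top0.png")[160:270,90:470]
cv2.imwrite("pics/c1.png",cv2.resize(np.vstack([cv2.applyColorMap(H,2),np.minimum(im*1.5,255).astype(np.uint8)]),None,fx=2.1,fy=2.1))
E
```

```text
bench z -0.15562010194364223
lid [112, 194, 38, 57, 1788] c [654.5 336.4] s [131.3  83. ] ang 0.5 z 54.6
lid [302, 195, 41, 59, 1766] c [ 646.5 -108.4] s [131.6  81. ] ang 6.0 z 54.8
lid [207, 202, 36, 56, 1790] c [635.3 117.6] s [129.7  81.3] ang 0.1 z 54.7
lid [369, 202, 13, 13, 128] c [ 683.3 -235.7] s [28.  29.1] ang 43.8 z 49.8
lid [170, 209, 13, 13, 129] c [670.5 231.9] s [28.8 28.9] ang 87.4 z 49.6
lid [269, 211, 12, 13, 122] c [664.    1.4] s [29.9 25.8] ang 0.0 z 50.4
bar [75, 94, 60, 76, 618] c [839.  374.9] s [ 93.9 214.5] ang 47.4 z 97.8
bar [384, 127, 10, 11, 80] c [ 857.3 -267.8] s [21.2 19.8] ang 78.4 z 89.8
bar [410, 127, 11, 11, 83] c [ 857.2 -330. ] s [20.7 22.1] ang 31.2 z 90.0
bar [437, 127, 11, 11, 82] c [ 858.3 -394.5] s [21.8 20.1] ang 79.4 z 89.3
bar [463, 127, 11, 11, 82] c [ 857.8 -456.9] s [21.6 22.1] ang 46.0 z 89.7
bar [107, 143, 15, 1, 15] c [827.8 369.3] s [32.2  1.2] ang 89.7 z 107.4
bar [549, 165, 11, 31, 165] c [ 736. -641.] s [67.1 12.1] ang 6.5 z 99.8
bar [108, 236, 35, 5, 171] c [609.2 336.7] s [73.8 10.2] ang 89.6 z 95.3
bar [310, 236, 33, 9, 176
[... 1003 characters left out ...]
s [32.6 87.6] ang 24.2 z 30.2
low [307, 246, 35, 10, 63] c [ 582.1 -113.2] s [81.9 17.2] ang 83.4 z 31.3
jar [101, 99, 36, 59, 191] c [864.4 346.9] s [ 63.  159.2] ang 61.9 z 71.9
jar [381, 130, 12, 12, 51] c [ 853.4 -264.5] s [27.2 17.8] ang 53.1 z 68.7
jar [408, 131, 11, 10, 47] c [ 852.8 -327.3] s [27.7 16.3] ang 55.3 z 70.4
jar [434, 131, 12, 10, 55] c [ 854.1 -389.8] s [27.  14.9] ang 46.4 z 70.6
jar [460, 130, 11, 11, 59] c [ 853.  -451.2] s [26.8 18.3] ang 44.7 z 70.8
jar [75, 154, 23, 4, 49] c [809.8 445.2] s [57.   3.6] ang 89.9 z 72.1
jar [366, 168, 20, 20, 305] c [ 753.  -235.4] s [45.1 45.2] ang 30.9 z 69.6
jar [545, 173, 9, 14, 57] c [ 743.7 -638.9] s [30.9 10.8] ang 25.5 z 70.2
```

View pics/c1.png

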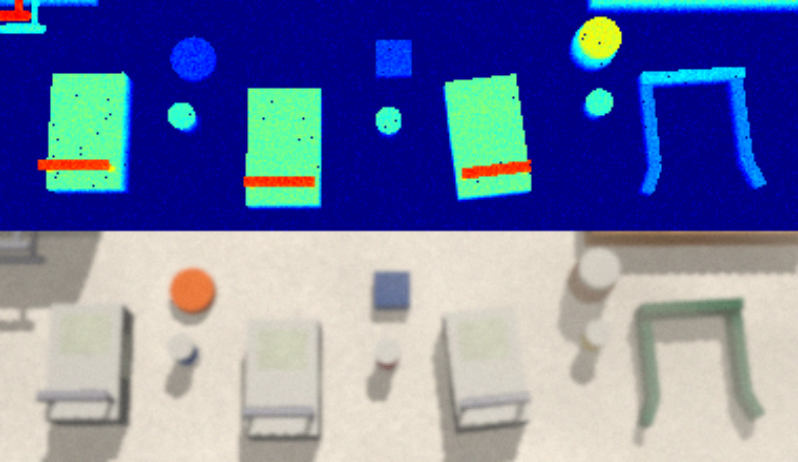

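View pics/side0.png

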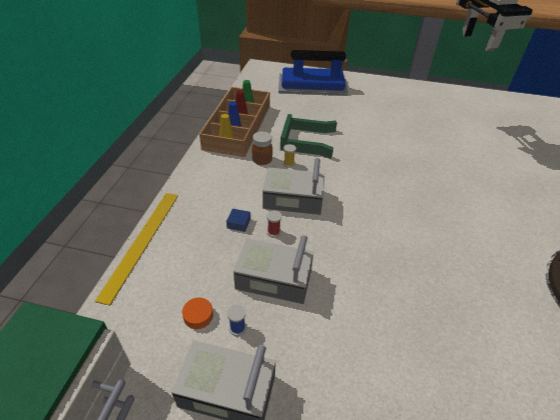

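```bash
cat >> h.py <<'E'
from scipy.spatial.transform import Rotation as Ro
def plan(cur_p,cur_r,tp,tyaw):
    """cur rotvec; target: tool z down, tool y along world heading tyaw(deg)"""
    R=Ro.from_rotvec(cur_r); y=R.as_matrix()[:,1]; cy=np.degrees(np.arctan2(y[1],y[0]))
    d=R.as_matrix().T@(np.array(tp)-cur_p); sp=-((tyaw-cy+90)%180-90)
    print("cur y heading",round(cy,2),"shift mm",np.round(d,1),"norm",np.round(d/500,4),"spin deg",round(sp,2),"norm",round(sp/180,4))
E
python3 - <<'E'
from h import *
d=np.load("pics/top0d.npy");W=cloud("top",d)
v,u=np.indices(d.shape);z=W[...,2]
m=(u>388)&(u<460)&(v>185)&(v<260)&(z>25)&(z<47)
P=W[m];S=P[P[:,2]>35.5];Rl=P[(P[:,2]<34)&(P[:,2]>26)]
def line(Q,ax):
    f=np.polyfit(Q[:,ax],Q[:,1-ax],1);
    for _ in range(3):
        r=Q[:,1-ax]-np.polyval(f,Q[:,ax]);Q=Q[abs(r)<9];f=np.polyfit(Q[:,ax],Q[:,1-ax],1)
    return f,Q
f,Q=line(S,1);print("stop x=",f,"ang",-np.degrees(np.arctan(f[0])),Q.min(0),Q.max(0))
for s in(1,-1):
    q=Rl[(Rl[:,0]>640)&(Rl[:,0]<695)&((Rl[:,1]+347)*s>0)]
    g,q=line(q,0);print("rail y=",g,"ang",np.degrees(np.arctan(g[0])),"at x=660",np.polyval(g,660),len(q), q[:,1].min(),q[:,1].max())
    fl=Rl[((Rl[:,1]+347)*s>0)];print("flare xmin",fl[:,0].min(),fl[fl[:,0]<615].mean(0))
plan([273.4,-562,226.7],[-3.06,-.705,.001],[601.5,-113.2,160],6)
print(Ro.from_rotvec([-3.06,-.705,.001]).as_matrix().round(3))
E
```

```text
stop x= [-5.93942846e-02  6.95921301e+02] ang 3.399048666609172 [ 706.7872759  -404.84386875   35.57005628] [ 724.77517495 -287.36300426   46.32179309]
rail y= [ 4.66469774e-02 -3.27030480e+02] ang 2.6707389298086053 at x=660 -296.2434752518556 111 -304.1219705659322 -288.15061545896293
flare xmin 584.5199785426015 [ 599.19165697 -293.81947354   29.48990649]
rail y= [ 5.3583182e-02 -4.3556347e+02] ang 3.067156996976133 at x=660 -400.19857000419336 121 -407.7718194910126 -392.6099223490861
flare xmin 590.2793643394348 [ 602.8011694  -409.94461243   30.01971141]
cur y heading -64.05 shift mm [ 491.4 -259.9   67. ] norm [ 0.9828 -0.5198  0.1339] spin deg -70.05 norm -0.3892
[[ 0.899  0.438 -0.001]
 [ 0.438 -0.899  0.001]
 [-0.    -0.002 -1.   ]]
```

Call:
send_rows --rows '[[[1, 0.983, -0.52, 0.134, -0.389], [1, 0.983, -0.52, 0.134, -0.389], [1, 0.983, -0.52, 0.134, -0.389], [1, 0.983, -0.52, 0.134, -0.389], [1, 0.983, -0.52, 0.134, -0.389]]]' --squeeze 15

```text
clock: 0.6
eef_pos: [420.6, -359.9, 196.5]
eef_rot: [-2.585, -1.785, 0.0]
force: [1.1, -1.0, 0.6]
width: 1.001
```

```bash
cat > p.py <<'E'
import sys
from h import *
s=bot.read_state();a=[float(x) for x in sys.argv[1:]]
print(round(float(s["clock"]),2),np.round(s["eef_pos"],1),np.round(s["force"],2),round(float(s["width"]),3),"q",np.round(s["joint_positions"],2))
if a: plan(s["eef_pos"],s["eef_rot"],a[:3],a[3])
E
python3 p.py 601.5 -113.2 160 6
```

```text
0.6 [ 420.6 -359.9  196.5] [ 1.14 -0.99  0.56] 1.001 q [ 0.78  0.36 -0.22  1.77  0.09  1.02  0.16]
cur y heading -20.75 shift mm [294.8  81.8  36.5] norm [0.5895 0.1636 0.073 ] spin deg -26.75 norm -0.1486
```

Call:
send_rows --rows '[[[1, 0.59, 0.164, 0.073, -0.149], [1, 0.59, 0.164, 0.073, -0.149], [1, 0.59, 0.164, 0.073, -0.149], [1, 0.59, 0.164, 0.073, -0.149], [1, 0.59, 0.164, 0.073, -0.149]]]'

```text
clock: 1.1
eef_pos: [568.7, -161.0, 166.7]
eef_rot: [-2.107, -2.33, 0.0]
force: [1.2, -1.4, 0.4]
width: 0.996
```

```bash
python3 p.py 601.5 -113.2 120 6
```

```text
1.1 [ 568.7 -161.   166.7] [ 1.18 -1.44  0.39] 0.996 q [ 0.45  0.47 -0.37  1.71  0.19  1.    0.11]
cur y heading 5.75 shift mm [44.2 37.5 46.7] norm [0.0884 0.0749 0.0935] spin deg -0.25 norm -0.0014
```

Call:
send_rows --rows '[[[1, 0.088, 0.075, 0.093, 0], [1, 0.088, 0.075, 0.093, 0], [1, 0.088, 0.075, 0.093, 0], [1, 0.088, 0.075, 0.093, 0], [1, 0.088, 0.075, 0.093, 0]]]'

```text
clock: 1.6
eef_pos: [600.7, -116.6, 121.3]
eef_rot: [2.109, 2.327, -0.001]
force: [-0.1, -0.3, 0.0]
width: 0.996
```

```bash
python3 p.py 601.5 -113.2 73 6
python3 - <<'E'
from h import *
im,d=bot.camera("wrist");cv2.imwrite("pics/w1.png",im[:,:,::-1])
c=bot.calibration("wrist");print(np.round(proj("wrist",[[601.5,-113.2,91],[646.5,-108.4,55]]),0))
W=cloud("wrist",d,c);z=W[...,2];m=(z>85)&(z<100)
P=W[m];P=P[(abs(P[:,1]+113)<28)&(abs(P[:,0]-600)<25)];print(len(P),P.mean(0) if len(P) else 0);print(cv2.minAreaRect(np.float32(P[:,:2])) if len(P) else 0)
E
```

```text
1.6 [ 600.7 -116.6  121.3] [-0.15 -0.27  0.04] 0.996 q [ 0.35  0.54 -0.36  1.7   0.23  0.93  0.  ]
cur y heading 5.63 shift mm [ 3.4  1.1 48.3] norm [0.0068 0.0022 0.0966] spin deg -0.37 norm -0.0021
[[284. 229.]
 [347. 213.]]
1475 [ 602.90843955 -107.72383062   96.31468327]
((602.9108276367188, -108.82769775390625), (11.697078704833984, 48.66057586669922), 6.159163951873779)
```

View pics/w1.png

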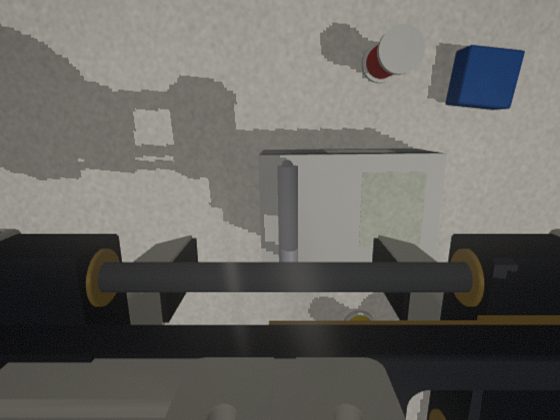

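The wrist picture shows the bar at column 288, between the open fingers, which agrees with the top view. I descend and grip.

Call:
send_rows --rows '[[[1, 0.006, 0.003, 0.05, -0.002], [1, 0.006, 0.003, 0.098, -0.002], [1, 0.006, 0.003, 0.098, -0.002], [0, 0.006, 0.003, 0.098, -0.002], [0, 0.006, 0.003, 0.098, -0.002]]]'

```text
clock: 2.15
eef_pos: [603.0, -112.5, 73.4]
eef_rot: [2.1, 2.334, 0.002]
force: [0.3, 0.5, 0.0]
width: 0.877
```

Call:
send_rows --rows '[[[0, 0, 0, 0, 0], [0, 0, 0, 0, 0], [0, 0, 0, 0, 0], [0, 0, 0, 0, 0], [0, 0, 0, 0, 0]]]'

```text
clock: 2.65
eef_pos: [602.2, -111.8, 71.8]
eef_rot: [2.1, 2.336, 0.0]
force: [-0.8, 0.2, -0.4]
width: 0.441
```

```bash
python3 p.py 601.5 -113.2 73 6
```

```text
2.65 [ 602.2 -111.8   71.8] [-0.78  0.2  -0.4 ] 0.441 q [ 0.33  0.6  -0.34  1.74  0.26  0.84 -0.03]
cur y heading 6.09 shift mm [-1.3 -0.8 -1.2] norm [-0.0026 -0.0016 -0.0024] spin deg 0.09 norm 0.0005
```

Call:
send_rows --rows '[[[0, 0, 0, 0, 0], [0, 0, 0, 0, 0], [0, 0, 0, 0, 0], [0, 0, 0, 0, 0], [0, 0, 0, 0, 0]]]'

```text
clock: 3.15
eef_pos: [602.1, -111.8, 71.7]
eef_rot: [-2.1, -2.336, -0.0]
force: [0.5, -0.2, -0.2]
width: 0.124
```

Call:
send_rows --rows '[[[0, 0, 0, -0.004, 0], [0, 0, 0, -0.008, 0], [0, 0, 0, -0.012, 0], [0, 0, 0, -0.016, 0], [0, 0, 0, -0.02, 0]]]'

```text
clock: 3.65
eef_pos: [602.1, -111.8, 81.9]
eef_rot: [-2.1, -2.336, 0.0]
force: [-0.3, 0.7, -2.3]
width: 0.125
```

Call:
send_rows --rows '[[[0, 0, 0, 0, 0], [0, 0, 0, 0, 0], [0, 0, 0, 0, 0], [0, 0, 0, 0, 0], [0, 0, 0, 0, 0]]]'

```text
clock: 4.15
eef_pos: [602.1, -111.8, 81.7]
eef_rot: [-2.1, -2.336, 0.0]
force: [-0.4, 0.7, -1.3]
width: 0.125
```

```bash
python3 p.py
python3 - <<'E'
from h import *
F=[]
for i in range(3):
    im,d=bot.camera("side");F.append(bot.read_state()["force"])
print(np.round(F,2))
cv2.imwrite("pics/s1.png",cv2.resize(im[130:230,220:360,::-1],None,fx=4,fy=4))
W=cloud("side",d);z=W[...,2];m=(abs(W[...,1]+108)<30)&(W[...,0]>615)&(W[...,0]<705)&(z>40)&(z<72)
P=W[m];print(len(P),"lid slope deg",np.degrees(np.arctan(np.polyfit(P[:,0],P[:,2],1)[0])))
E
```

```text
4.15 [ 602.1 -111.8   81.7] [-0.39  0.69 -1.32] 0.125 q [ 0.33  0.59 -0.35  1.74  0.25  0.86 -0.02]
[[ 0.18 -1.01 -2.13]
 [ 0.16 -0.43 -2.15]
 [ 0.01 -1.37 -1.76]]
684 lid slope deg -4.770691246184213
```

Box at y=-108 tips 4.8° with about 1.8 N of lift, so it is light. I lower it and let go.

Call:
send_rows --rows '[[[0, 0, 0, 0.005, 0], [0, 0, 0, 0.01, 0], [0, 0, 0, 0.015, 0], [0, 0, 0, 0.02, 0], [0, 0, 0, 0.02, 0]]]'

```text
clock: 4.8
eef_pos: [602.2, -111.9, 71.6]
eef_rot: [2.1, 2.336, -0.0]
force: [-0.2, -0.9, -0.7]
width: 0.121
```

Call:
send_rows --rows '[[[0.6, 0, 0, 0, 0], [0.6, 0, 0, 0, 0], [0.6, 0, 0, 0, 0], [0.6, 0, 0, 0, 0], [0.6, 0, 0, 0, 0]]]'

```text
clock: 5.3
eef_pos: [602.2, -111.8, 71.8]
eef_rot: [2.1, 2.336, 0.0]
force: [-0.1, 0.3, -0.3]
width: 0.508
```

Call:
send_rows --rows '[[[0.7, 0, 0, -0.05, 0], [0.8, 0, 0, -0.1, 0], [0.8, 0, 0, -0.14, 0], [0.8, 0, 0, -0.14, 0], [0.8, 0, 0, -0.14, 0]]]'

```text
clock: 5.8
eef_pos: [602.2, -111.9, 141.8]
eef_rot: [2.1, 2.336, 0.0]
force: [-0.1, -0.2, -0.4]
width: 0.797
```

```bash
python3 p.py 590.5 117.6 142 0
```

```text
5.8 [ 602.2 -111.9  141.8] [-0.1  -0.21 -0.42] 0.797 q [ 0.35  0.52 -0.37  1.68  0.22  0.98  0.01]
cur y heading 6.09 shift mm [ 2.294e+02  1.270e+01 -2.000e-01] norm [ 0.4589  0.0253 -0.0005] spin deg 6.09 norm 0.0338
```

Call:
send_rows --rows '[[[0.6, 0.459, 0.025, 0, 0.034], [0.6, 0.459, 0.025, 0, 0.034], [0.6, 0.459, 0.025, 0, 0.034], [0.6, 0.459, 0.025, 0, 0.034], [0.6, 0.459, 0.025, 0, 0.034]]]'

```text
clock: 6.3
eef_pos: [588.5, 122.6, 140.6]
eef_rot: [-2.216, -2.224, 0.0]
force: [0.9, 0.8, -0.7]
width: 0.602
```

Call:
send_rows --rows '[[[0.6, 0, 0, 0, 0], [0.6, 0, 0, 0, 0], [0.6, 0, 0, 0, 0], [0.6, 0, 0, 0, 0], [0.6, 0, 0, 0, 0]]]'

```text
clock: 6.8
eef_pos: [590.4, 116.2, 141.5]
eef_rot: [2.224, 2.218, -0.001]
force: [-0.7, 0.5, 0.9]
width: 0.602
```

```bash
python3 p.py 590.5 117.6 72 0
```

```text
6.8 [590.4 116.2 141.5] [-0.65  0.51  0.89] 0.602 q [-0.03  0.51 -0.37  1.71  0.22  0.96 -0.48]
cur y heading -0.15 shift mm [ 1.4  0.1 69.5] norm [0.0028 0.0003 0.139 ] spin deg -0.15 norm -0.0008
```

Call:
send_rows --rows '[[[0.6, 0.003, 0, 0.07, 0], [0.6, 0.003, 0, 0.139, 0], [0.6, 0.003, 0, 0.139, 0], [0.6, 0.003, 0, 0.139, 0], [0, 0.003, 0, 0.139, 0]]]'

```text
clock: 7.3
eef_pos: [591.4, 119.4, 74.0]
eef_rot: [2.222, 2.22, 0.003]
force: [-0.1, -0.1, -0.8]
width: 0.555
```

Call:
send_rows --rows '[[[0, 0, 0, 0, 0], [0, 0, 0, 0, 0], [0, 0, 0, 0, 0], [0, 0, 0, 0, 0], [0, 0, 0, 0, 0]]]'

```text
clock: 7.8
eef_pos: [590.5, 119.3, 72.4]
eef_rot: [2.222, 2.221, 0.001]
force: [2.2, 0.5, -0.0]
width: 0.125
```

Call:
send_rows --rows '[[[0, 0, 0, 0, 0], [0, 0, 0, 0, 0], [0, 0, 0, 0, 0], [0, 0, 0, 0, 0], [0, 0, 0, 0, 0]]]'

```text
clock: 8.3
eef_pos: [590.5, 119.2, 72.4]
eef_rot: [2.222, 2.221, 0.001]
force: [1.0, -0.8, 3.2]
width: 0.123
```

Call:
send_rows --rows '[[[0, 0, 0, -0.004, 0], [0, 0, 0, -0.008, 0], [0, 0, 0, -0.012, 0], [0, 0, 0, -0.016, 0], [0, 0, 0, -0.02, 0]]]'

```text
clock: 8.8
eef_pos: [590.0, 119.1, 82.2]
eef_rot: [-2.222, -2.221, 0.001]
force: [0.5, 0.5, -6.4]
width: 0.126
```

Call:
send_rows --rows '[[[0, 0, 0, 0, 0], [0, 0, 0, 0, 0], [0, 0, 0, 0, 0], [0, 0, 0, 0, 0], [0, 0, 0, 0, 0]]]'

```text
clock: 9.3
eef_pos: [590.1, 119.2, 82.1]
eef_rot: [-2.222, -2.221, 0.0]
force: [-1.2, 0.7, -3.6]
width: 0.125
```

```bash
cat > tip.py <<'E'
import sys
from h import *
y0=float(sys.argv[1]);F=[]
for i in range(4):
    im,d=bot.camera("side");F.append(bot.read_state()["force"])
print(np.round(F,2),np.mean(F,0).round(2))
W=cloud("side",d);z=W[...,2];m=(abs(W[...,1]-y0)<30)&(W[...,0]>610)&(W[...,0]<695)&(z>40)&(z<72)
P=W[m];print(len(P),"lid slope deg",np.degrees(np.arctan(np.polyfit(P[:,0],P[:,2],1)[0])))
E
python3 p.py;python3 tip.py 117.6
```

```text
9.3 [590.1 119.2  82.1] [-1.19  0.65 -3.63] 0.125 q [-0.05  0.58 -0.35  1.76  0.25  0.85 -0.51]
[[-1.04  0.77 -4.33]
 [-1.6  -0.55 -3.97]
 [-0.8  -0.46 -4.01]
 [-1.41  0.27 -3.62]] [-1.21  0.01 -3.98]
1145 lid slope deg -4.8012323547193985
```

This box needs about 4.0 N at the same 4.8° tip, against 1.8 N before, so it is the full one. I lower it and draw it back along the bench.

Call:
send_rows --rows '[[[0, 0, 0, 0.005, 0], [0, 0, 0, 0.01, 0], [0, 0, 0, 0.015, 0], [0, 0, 0, 0.02, 0], [0, 0, 0, 0.02, 0]]]' --squeeze 30

```text
clock: 10.0
eef_pos: [590.3, 119.3, 72.4]
eef_rot: [2.222, 2.221, 0.0]
force: [-2.7, 0.5, 2.1]
width: 0.118
```

Call:
send_rows --rows '[[[0, 0, -0.008, 0, 0], [0, 0, -0.02, 0, 0], [0, 0, -0.036, 0, 0], [0, 0, -0.054, 0, 0], [0, 0, -0.074, 0, 0]]]'

```text
clock: 10.5
eef_pos: [552.7, 119.2, 72.4]
eef_rot: [2.222, 2.221, 0.001]
force: [2.0, -0.3, -1.6]
width: 0.123
```

```bash
python3 p.py 430 118 72.4 0
```

```text
10.5 [552.7 119.2  72.4] [ 2.04 -0.26 -1.58] 0.123 q [-0.05  0.54 -0.35  1.86  0.26  0.78 -0.55]
cur y heading -0.03 shift mm [-1.300e+00 -1.227e+02 -1.000e-01] norm [-2.600e-03 -2.453e-01 -2.000e-04] spin deg -0.03 norm -0.0002
```

Call:
send_rows --rows '[[[0, 0, -0.02, 0, 0], [0, 0, -0.04, 0, 0], [0, 0, -0.06, 0, 0], [0, 0, -0.08, 0, 0], [0, 0, -0.1, 0, 0]]]'

```text
clock: 11.0
eef_pos: [502.6, 119.3, 72.4]
eef_rot: [2.222, 2.221, 0.001]
force: [3.0, 0.1, 0.9]
width: 0.115
```

Call:
send_rows --rows '[[[0, 0, -0.02, 0, 0], [0, 0, -0.04, 0, 0], [0, 0, -0.06, 0, 0], [0, 0, -0.08, 0, 0], [0, 0, -0.1, 0, 0]]]'

```text
clock: 11.5
eef_pos: [452.6, 119.3, 72.3]
eef_rot: [2.222, 2.221, 0.001]
force: [3.4, 0.2, 2.1]
width: 0.121
```

Call:
send_rows --rows '[[[0, 0, -0.018, 0, 0], [0, 0, -0.032, 0, 0], [0, 0, -0.042, 0, 0], [0, 0, -0.046, 0, 0], [0, 0, -0.046, 0, 0]]]'

```text
clock: 12.0
eef_pos: [429.7, 119.3, 72.3]
eef_rot: [-2.222, -2.221, 0.001]
force: [-0.9, 0.6, 7.8]
width: 0.12
```

Call:
send_rows --rows '[[[0, -0.008, 0, 0, 0], [0, -0.02, 0, 0, 0], [0, -0.036, 0, 0, 0], [0, -0.054, 0, 0, 0], [0, -0.074, 0, 0, 0]]]'

```text
clock: 12.5
eef_pos: [430.0, 83.3, 72.3]
eef_rot: [-2.219, -2.222, -0.001]
force: [0.8, 4.3, 6.2]
width: 0.118
```

```bash
cat > lid.py <<'E'
import sys
from h import *
x0,y0=map(float,sys.argv[1:3])
s=bot.read_state();print(np.round(s["eef_pos"],1),np.round(s["force"],1))
for n in("top","side"):
    im,d=bot.camera(n);W=cloud(n,d);z=W[...,2]
    cv2.imwrite(f"pics/L_{n}_{s['clock']:.2f}.png",im[:,:,::-1])
    m=(z>47)&(z<62)&(abs(W[...,0]-x0)<110)&(abs(W[...,1]-y0)<75)
    P=W[m];r=cv2.minAreaRect(np.float32(P[:,:2]))
    f=np.linalg.lstsq(np.c_[P[:,:2],np.ones(len(P))],P[:,2],rcond=None)[0]
    # side edges: extreme y per x bin
    b=np.round(P[:,0]/5);e=[(k*5,P[b==k,1].min(),P[b==k,1].max()) for k in np.unique(b) if (b==k).sum()>8]
    e=np.array(e);a=[np.degrees(np.arctan(np.polyfit(e[:,0],e[:,i],1)[0])).round(1) for i in(1,2)]
    print(n,len(P),"rect",np.round(r[0],1),np.round(r[1],1),round(r[2],1),"edge yaw",a,"x",P[:,0].min().round(1),P[:,0].max().round(1),"tilt deg",np.degrees(f[:2]).round(1))
E
python3 p.py 430 -360 72.4 3; python3 lid.py 475 80
```

```text
12.5 [430.   83.3  72.3] [0.79 4.34 6.15] 0.118 q [-0.    0.38 -0.39  2.16  0.24  0.64 -0.55]
cur y heading 0.07 shift mm [-443.3   -0.5   -0.6] norm [-0.8865 -0.0011 -0.0013] spin deg -2.93 norm -0.0163
[430.   83.3  72.3] [0.8 4.3 6.2]
top 171 rect [496.5  81.9] [85.9 77.8] 1.9 edge yaw [np.float64(1.3), np.float64(48.9)] x 454.9 540.1 tilt deg [ 0.8 -0.6]
side 2350 rect [475.4  86. ] [130.4  84. ] 1.0 edge yaw [np.float64(-17.9), np.float64(0.8)] x 410.1 540.9 tilt deg [ 0.1 -0.8]
```

Call:
send_rows --rows '[[[0, -0.022, 0, -0.001, 0], [0, -0.046, 0, -0.001, 0], [0, -0.07, 0, -0.001, 0], [0, -0.094, 0, -0.001, 0], [0, -0.118, 0, -0.001, 0]]]'

```text
clock: 13.1
eef_pos: [429.5, 21.9, 72.3]
eef_rot: [-2.222, -2.22, 0.002]
force: [0.5, 1.3, -3.1]
width: 0.119
```

Call:
send_rows --rows '[[[0, -0.024, 0, 0, 0], [0, -0.048, 0, 0, 0], [0, -0.072, 0, 0, 0], [0, -0.096, 0, 0, 0], [0, -0.12, 0, 0, 0]]]'

```text
clock: 13.6
eef_pos: [430.0, -37.8, 72.6]
eef_rot: [-2.222, -2.221, 0.0]
force: [0.2, 1.5, -4.7]
width: 0.114
```

Call:
send_rows --rows '[[[0, -0.024, 0, 0, 0], [0, -0.048, 0, 0, 0], [0, -0.072, 0, 0, 0], [0, -0.096, 0, 0, 0], [0, -0.12, 0, 0, 0]]]'

```text
clock: 14.1
eef_pos: [430.1, -97.7, 72.7]
eef_rot: [-2.222, -2.221, 0.0]
force: [0.0, 0.9, -4.3]
width: 0.119
```

Call:
send_rows --rows '[[[0, -0.024, 0, 0, 0], [0, -0.048, 0, 0, 0], [0, -0.072, 0, 0, 0], [0, -0.096, 0, 0, 0], [0, -0.12, 0, 0, 0]]]'

```text
clock: 14.6
eef_pos: [430.0, -157.7, 72.7]
eef_rot: [-2.222, -2.221, 0.0]
force: [0.8, 1.0, -5.8]
width: 0.116
```

```bash
python3 p.py 430 -360 72.4 3; python3 lid.py 475 -150
```

```text
14.6 [ 430.  -157.7   72.7] [ 0.76  0.95 -5.78] 0.116 q [ 0.51  0.4  -0.34  2.12  0.22  0.65  0.01]
cur y heading -0.03 shift mm [-2.023e+02  1.000e-01  3.000e-01] norm [-4.046e-01  2.000e-04  6.000e-04] spin deg -3.03 norm -0.0168
[ 430.  -157.7   72.7] [ 0.8  1.  -5.8]
top 637 rect [ 508.4 -149.4] [183.6 107.9] 14.4 edge yaw [np.float64(-8.0), np.float64(8.3)] x 409.7 584.9 tilt deg [-0.3 -0.7]
side 1362 rect [ 503.7 -149.6] [189.2 109.9] 12.5 edge yaw [np.float64(-3.1), np.float64(4.2)] x 410.5 584.6 tilt deg [ 0.  -0.7]
```

Call:
send_rows --rows '[[[0, -0.024, 0, 0.0006, 0], [0, -0.048, 0, 0.0006, 0], [0, -0.072, 0, 0.0006, 0], [0, -0.096, 0, 0.0006, 0], [0, -0.12, 0, 0.0006, 0]]]'

```text
clock: 15.2
eef_pos: [430.0, -217.9, 72.4]
eef_rot: [2.222, 2.221, -0.0]
force: [-0.0, 0.8, -4.7]
width: 0.118
```

Call:
send_rows --rows '[[[0, -0.024, 0, 0, 0], [0, -0.048, 0, 0, 0], [0, -0.072, 0, 0, 0], [0, -0.096, 0, 0, 0], [0, -0.12, 0, 0, 0]]]'

```text
clock: 15.7
eef_pos: [430.0, -277.7, 72.4]
eef_rot: [-2.222, -2.221, 0.0]
force: [0.0, 1.4, -4.5]
width: 0.12
```

Call:
send_rows --rows '[[[0, -0.024, 0, 0, -0.003], [0, -0.048, 0, 0, -0.006], [0, -0.07, 0, 0, -0.009], [0, -0.09, 0, 0, -0.012], [0, -0.108, 0, 0, -0.0165]]]'

```text
clock: 16.2
eef_pos: [430.0, -331.6, 72.4]
eef_rot: [2.163, 2.279, -0.0]
force: [0.7, 2.2, -4.3]
width: 0.122
```

Call:
send_rows --rows '[[[0, -0.014, 0, 0, 0], [0, -0.024, 0, 0, 0], [0, -0.03, 0, 0, 0], [0, -0.03, 0, 0, 0], [0, -0.03, 0, 0, 0]]]'

```text
clock: 16.7
eef_pos: [430.8, -345.8, 72.4]
eef_rot: [2.164, 2.277, -0.0]
force: [-0.5, -1.1, -4.0]
width: 0.12
```

```bash
python3 p.py 430 -360 72.4 3; python3 lid.py 475 -355
```

```text
16.7 [ 430.8 -345.8   72.4] [-0.51 -1.12 -4.  ] 0.12 q [ 0.81  0.52 -0.32  1.9   0.23  0.76  0.41]
cur y heading 2.93 shift mm [-14.2  -1.5   0. ] norm [-0.0283 -0.003   0.0001] spin deg -0.07 norm -0.0004
[ 430.8 -345.8   72.4] [-0.5 -1.1 -4. ]
top 1063 rect [ 474.7 -344.4] [129.8  82.5] 2.9 edge yaw [np.float64(-13.5), np.float64(2.6)] x 408.4 541.6 tilt deg [ 0.1 -0.4]
side 944 rect [ 476.3 -339.6] [131.2  88.2] 2.1 edge yaw [np.float64(-8.4), np.float64(2.8)] x 409.8 542.7 tilt deg [-0.2 -0.9]
```

Call:
send_rows --rows '[[[0, -0.01, 0, 0.0006, 0], [0, -0.02, 0, 0.0006, 0], [0, -0.028, 0, 0.0006, 0], [0, -0.028, 0, 0.0006, 0], [0, -0.028, 0, 0.0006, 0]]]'

```text
clock: 17.3
eef_pos: [431.8, -360.7, 72.4]
eef_rot: [2.164, 2.276, -0.0]
force: [0.6, -1.3, 1.0]
width: 0.119
```

Call:
send_rows --rows '[[[0, 0, 0.01, 0, 0], [0, 0, 0.026, 0, 0], [0, 0, 0.044, 0, 0], [0, 0, 0.062, 0, 0], [0, 0, 0.08, 0, 0]]]'

```text
clock: 17.8
eef_pos: [470.5, -358.3, 72.4]
eef_rot: [-2.164, -2.276, 0.003]
force: [-5.0, -0.5, 6.7]
width: 0.116
```

Call:
send_rows --rows '[[[0, 0, 0.014, 0, 0], [0, 0, 0.026, 0, 0], [0, 0, 0.034, 0, 0], [0, 0, 0.04, 0, 0], [0, 0, 0.04, 0, 0]]]'

```text
clock: 18.3
eef_pos: [491.1, -357.1, 72.4]
eef_rot: [-2.164, -2.277, 0.002]
force: [-2.1, -0.1, 5.0]
width: 0.12
```

```bash
python3 p.py 602 -351.3 72.4 3; python3 lid.py 535 -355
python3 - <<'E'
import cv2,glob
f=sorted(glob.glob("pics/L_top*"))[-1];g=f.replace("top","side");print(f)
a=cv2.imread(f)[170:290,350:490];b=cv2.imread(g)[80:200,220:360]
cv2.imwrite("pics/c2.png",cv2.resize(cv2.hconcat([a,b]),None,fx=2.8,fy=2.8,interpolation=2))
E
```

```text
18.3 [ 491.1 -357.1   72.4] [-2.13 -0.11  4.97] 0.12 q [ 0.75  0.59 -0.31  1.76  0.24  0.83  0.38]
cur y heading 2.9 shift mm [ 2.000e-01  1.111e+02 -1.000e-01] norm [ 4.000e-04  2.222e-01 -2.000e-04] spin deg -0.1 norm -0.0005
[ 491.1 -357.1   72.4] [-2.1 -0.1  5. ]
top 995 rect [ 534.9 -355.6] [129.9  82.5] 2.9 edge yaw [np.float64(-10.7), np.float64(2.7)] x 469.5 599.6 tilt deg [ 0.2 -0.7]
side 883 rect [ 537.8 -350.4] [128.8  87.5] 3.7 edge yaw [np.float64(-8.5), np.float64(3.3)] x 471.0 602.4 tilt deg [ 0. -1.]
pics/L_top_18.30.png
```

View pics/c2.png

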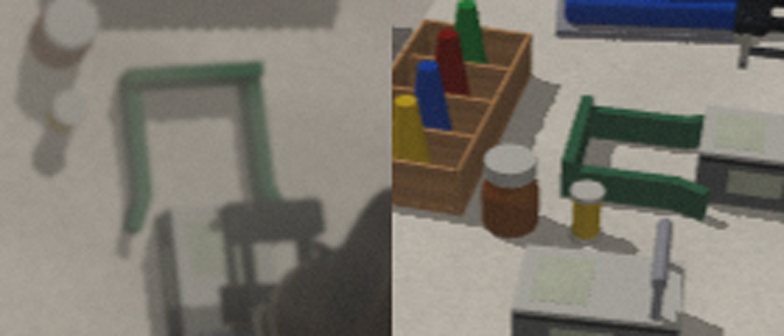

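The box is squarely between the flares, so I push on.

Call:
send_rows --rows '[[[0, 0, 0.012, 0, 0], [0, 0, 0.028, 0, 0], [0, 0, 0.044, 0, 0], [0, 0, 0.06, 0, 0], [0, 0, 0.076, 0, 0]]]'

```text
clock: 18.9
eef_pos: [528.6, -355.2, 72.4]
eef_rot: [-2.164, -2.276, 0.002]
force: [-5.5, -0.1, 8.1]
width: 0.118
```

Call:
send_rows --rows '[[[0, 0, 0.016, 0, 0], [0, 0, 0.032, 0, 0], [0, 0, 0.048, 0, 0], [0, 0, 0.06, 0, 0], [0, 0, 0.07, 0, 0]]]'

```text
clock: 19.4
eef_pos: [563.8, -353.3, 72.4]
eef_rot: [-2.164, -2.277, 0.002]
force: [-5.1, -0.9, 7.1]
width: 0.115
```

Call:
send_rows --rows '[[[0, 0, 0.01, 0, 0], [0, 0, 0.02, 0, 0], [0, 0, 0.028, 0, 0], [0, 0, 0.034, 0, 0], [0, 0, 0.04, 0, 0]]]'

```text
clock: 19.9
eef_pos: [583.5, -352.3, 72.4]
eef_rot: [-2.164, -2.277, 0.002]
force: [-5.5, 0.2, 7.8]
width: 0.115
```

```bash
python3 p.py 602 -351.3 72.4 3; python3 lid.py 630 -351
```

```text
19.9 [ 583.5 -352.3   72.4] [-5.48  0.18  7.8 ] 0.115 q [ 0.65  0.69 -0.3   1.56  0.24  0.93  0.32]
cur y heading 2.9 shift mm [ 0.1 18.5 -0. ] norm [ 0.0002  0.0371 -0.    ] spin deg -0.1 norm -0.0006
[ 583.5 -352.3   72.4] [-5.5  0.2  7.8]
top 942 rect [ 636.7 -350.1] [149.8  81.3] 2.2 edge yaw [np.float64(-13.5), np.float64(2.8)] x 560.6 710.3 tilt deg [-0.  -0.6]
side 864 rect [ 629.9 -345.3] [129.9  90.1] 2.5 edge yaw [np.float64(-8.9), np.float64(1.9)] x 563.4 696.4 tilt deg [ 0.  -0.9]
```

Call:
send_rows --rows '[[[0, 0, 0.006, 0, 0], [0, 0, 0.012, 0, 0], [0, 0, 0.018, 0, 0], [0, 0, 0.023, 0, 0], [0, 0, 0.028, 0, 0]]]'

```text
clock: 20.5
eef_pos: [597.4, -351.7, 72.4]
eef_rot: [-2.164, -2.276, 0.002]
force: [-5.3, -0.5, 7.2]
width: 0.122
```

Call:
send_rows --rows '[[[0, 0, 0.0015, 0, 0], [0, 0, 0.003, 0, 0], [0, 0, 0.0045, 0, 0], [0, 0, 0.006, 0, 0], [0, 0, 0.006, 0, 0]]]'

```text
clock: 21.0
eef_pos: [600.5, -351.5, 72.4]
eef_rot: [-2.164, -2.277, 0.002]
force: [-5.0, -0.4, 7.2]
width: 0.119
```

Call:
send_rows --rows '[[[0, 0, 0.001, 0, 0], [0, 0, 0.002, 0, 0], [0, 0, 0.003, 0, 0], [0, 0, 0.003, 0, 0], [0, 0, 0.003, 0, 0]]]'

```text
clock: 21.5
eef_pos: [601.9, -351.4, 72.4]
eef_rot: [-2.164, -2.277, 0.002]
force: [-6.1, -0.5, 6.8]
width: 0.116
```

```bash
python3 p.py; python3 lid.py 645 -350
```

```text
21.5 [ 601.9 -351.4   72.4] [-6.09 -0.46  6.75] 0.116 q [ 0.63  0.71 -0.29  1.51  0.24  0.95  0.32]
[ 601.9 -351.4   72.4] [-6.1 -0.5  6.8]
top 928 rect [ 645.4 -349.8] [130.3  81. ] 2.7 edge yaw [np.float64(-13.3), np.float64(2.5)] x 578.7 709.3 tilt deg [-0.  -0.3]
side 857 rect [ 647.7 -344.7] [129.9  85.7] 3.1 edge yaw [np.float64(-9.1), np.float64(3.0)] x 580.8 713.6 tilt deg [ 0.1 -0.8]
```

Almost home. I continue in 1 mm steps until the force rises.

Call:
send_rows --rows '[[[0, 0, 0.001, 0, 0], [0, 0, 0.002, 0, 0], [0, 0, 0.002, 0, 0], [0, 0, 0.002, 0, 0], [0, 0, 0.002, 0, 0]]]'

```text
clock: 22.1
eef_pos: [601.9, -351.5, 72.4]
eef_rot: [-2.164, -2.275, 0.004]
force: [-8.8, -0.2, 8.8]
width: 0.117
```

Call:
send_rows --rows '[[[0, 0, 0.001, 0, 0], [0, 0, 0.002, 0, 0], [0, 0, 0.002, 0, 0], [0, 0, 0.002, 0, 0], [0, 0, 0.002, 0, 0]]]'

```text
clock: 22.6
eef_pos: [602.0, -351.8, 72.4]
eef_rot: [-2.164, -2.274, 0.006]
force: [-10.8, 0.8, 12.2]
width: 0.12
```

Position has stopped at x=602 while the force rises to 11 N, so the box is home. I open and rise.

Call:
send_rows --rows '[[[0.5, 0, 0, 0, 0], [0.5, 0, 0, 0, 0], [0.5, 0, 0, 0, 0], [0.5, 0, 0, 0, 0], [0.5, 0, 0, 0, 0]]]'

```text
clock: 23.1
eef_pos: [605.0, -350.6, 72.0]
eef_rot: [-2.163, -2.278, -0.0]
force: [0.4, 0.3, -0.1]
width: 0.479
```

Call:
send_rows --rows '[[[0.5, 0, 0, -0.02, 0], [0.5, 0, 0, -0.06, 0], [0.5, 0, 0, -0.12, 0], [0.5, 0, 0, -0.2, 0], [0.5, 0, 0, -0.28, 0]]]'

```text
clock: 23.6
eef_pos: [604.6, -350.5, 214.1]
eef_rot: [-2.163, -2.278, -0.0]
force: [1.1, -1.0, -0.3]
width: 0.507
```

Call:
send_rows --rows '[[[0.5, -0.1, -0.1, 0, 0], [0.5, -0.2, -0.2, 0, 0], [0.5, -0.2, -0.3, 0, 0], [0.5, -0.2, -0.36, 0, 0], [0.5, -0.2, -0.36, 0, 0]]]'

```text
clock: 24.1
eef_pos: [423.7, -463.4, 212.9]
eef_rot: [-2.171, -2.269, 0.006]
force: [-0.1, -0.9, 0.3]
width: 0.501
```

```bash
python3 p.py; python3 lid.py 645 -350
python3 - <<'E'
from h import *
import glob
f=sorted(glob.glob("pics/L_top*"))[-1]
im,d=bot.camera("top");W=cloud("top",d);z=W[...,2]
v,u=np.indices(d.shape)
for nm,(x,y,lo,hi,r) in dict(boxL=(654.5,336.4,47,66,80),boxC=(646.5,-108.4,47,66,80),sy=(683.3,-235.7,45,55,25),sb=(670.5,231.9,45,55,25),sr=(664,1.4,45,55,25),tape=(745.2,227.3,14,25,35),tin=(743.1,-5.1,14,27,35),jar=(753,-235.4,62,80,35),full=(646,-350,47,66,80),fullbar=(601,-352,85,105,40)).items():
    m=(z>lo)&(z<hi)&(np.hypot(W[...,0]-x,W[...,1]-y)<r);P=W[m];q=cv2.minAreaRect(np.float32(P[:,:2])) if len(P) else 0
    print(nm,len(P),np.round(q[0],1),np.round(q[1],1),round(q[2],1))
m=(u>388)&(u<460)&(v>180)&(v<260)&(z>34)&(z<45)&(W[...,0]>700);P=W[m];print("stop x",np.polyfit(P[:,1],P[:,0],1),P[:,0].min())
cv2.imwrite("pics/c3.png",cv2.resize(im[90:290,90:490,::-1],None,fx=2,fy=2))
E
```

```text
24.1 [ 423.7 -463.4  212.9] [-0.05 -0.86  0.27] 0.501 q [ 0.95  0.47 -0.31  1.56  0.16  1.13  0.65]
[ 423.7 -463.4  212.9] [-0.1 -0.9  0.3]
top 1781 rect [ 645.8 -350.5] [130.7  82.5] 3.3 edge yaw [np.float64(-3.7), np.float64(3.2)] x 578.6 711.7 tilt deg [ 0.2 -0.3]
side 887 rect [ 647.9 -344.8] [129.7  85.9] 3.4 edge yaw [np.float64(-1.1), np.float64(3.0)] x 580.8 714.2 tilt deg [ 0.1 -1. ]
boxL 1775 [653.9 337. ] [130.   82.5] 0.7
boxC 1739 [ 646.  -108.4] [131.3  80.9] 6.2
sy 127 [ 683.4 -234.6] [28.8 28.7] 74.0
sb 127 [671.3 232.6] [26.8 28.7] 0.9
sr 123 [664.3   1.4] [25.8 29.1] 89.7
tape 338 [745.1 226.5] [49.6 49.7] 44.2
tin 289 [743.   -5.1] [39.  43.2] 89.7
jar 306 [ 753.1 -236.4] [44.6 45.6] 16.8
full 1777 [ 645.9 -350.3] [131.   82.7] 3.2
fullbar 186 [ 600.9 -352.7] [12.4 75.7] 2.2
stop x [-6.03720667e-02  6.96467829e+02] 701.1781742702283
```

View pics/c3.png

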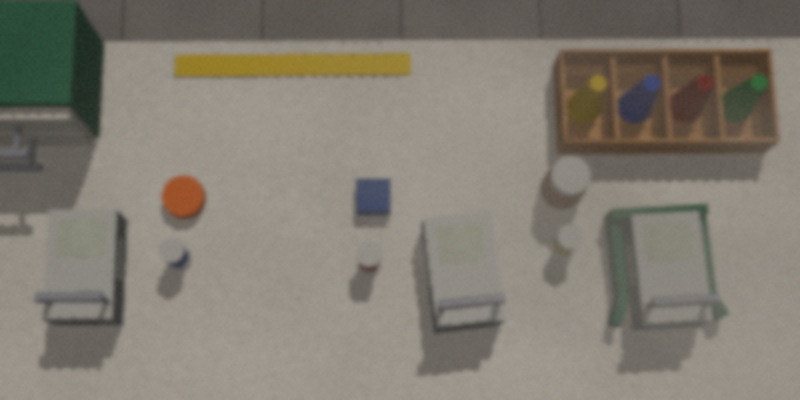

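The full box sits in the bay against the stop at (670,255), and everything else is where it was.

```bash
python3 -c "
from station import bot
print(bot.sign_off())"
```

```text
the job is handed in; nothing more can be done
None
```

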